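Release the push-push catch and take the drilling template off its keyhole studs

TASK

The aluminium drilling template hangs by its two keyhole slots on the headed studs of the sloping green stand, and the red push-push catch may have been left up (template locked) or down (template free to slide). Get the catch down and check that it has stayed down, slide the template up the slope to the wide ends of its slots, lift it free by its wooden grip and lay it flat, grip upwards, in the wooden tray. Leave the empty stand with the catch popped up again, and do not disturb the oil can or the rivet tin behind.

Things in the scene. Friction and masses are not known exactly. Their poses are not given: they have to be found in the camera images.
- stand: Fixed stand with a green sloping deck on dark legs, 152 mm up the slope x 184 mm across. Origin: on the bench under the deck's centre; x points level to the high back edge, y to the left seen from its low front, z up. It stands on the right or the left of the work area, the tray on the other side.
- deck (a point): Centre of the deck's top face, 74 mm above the stand's origin. x = up the slope (the stand's x turned 25 deg upward), y = the stand's y, z = square out of the deck. In this frame, two headed studs stand at x 0, y -60 and y +10 mm: shank 7 mm, head 16 mm across and 4 mm thick, its top 16 mm above the deck, so the 6 mm plate has 6 mm of play under the heads.
- ledge (a point): Middle of the front face of the 11 mm high stop ledge along the deck's upper edge, at deck x 59, y -26 mm; 122 mm long; axes as deck. When the template's upper edge meets it, the stud heads are in the wide ends of the slots and the template can be lifted square off the deck. Pushed flat on the deck by its grip it may tip and wedge under the heads: raise it 2 to 4 mm to slide.
- template: Loose aluminium plate 100 (x) x 110 (y) x 6 mm, 0.25 to 0.5 kg. Origin: centre of its underside; axes as deck while it hangs, grip on +z. Starts at deck x -18, y -25 mm. Keyholes at its y +-35: 10 mm wide from x 22 to 2, then 22 mm square from x 2 to -20. It must slide 27 mm (24 to 30) up the slope to lift off; with the catch up the steel dog stops it after 2 mm.
- template_grip (a point): Centre of the wooden grip bar in the middle of the template, 33 mm above its underside; axes as the template. The bar is 18 (x) x 46 (y) x 22 mm, 22 to 44 mm above the underside, on two short posts: grip it across its 18 mm.
- catch (a joint): Travel of the red catch into the deck (along -z of deck), m: 0 = up (yellow band and dog show), about 0.014 = latched down (template free to slide), 0.026 = solid stop. Pressed to within 1 mm of the stop and let go it changes over: from up it stays down, from down it pops up. A press short of 0.023 changes nothing. Pressing takes 5 N (up) to 10 N (just before the stop) at up to 30 mm/s.
- catch_top (a point): Centre of the top of the red plunger, 33 mm across, at deck x 40, y 60 mm, in a dark collar 6 mm high; axes as deck. It moves with the catch: 38 mm above the deck when up, 24 when latched, 12 at the stop. Press along its -z. The dog, part of the catch, is a steel bar at deck x 34 to 46, y -1 to 27 mm: 12 mm above the deck when up, beneath it when latched.
- tray: Fixed open wooden tray, 156 (x) x 172 (y) x 28 mm, walls 6 mm, inner floor 6 mm above the bench. Origin: centre of its underside; z up.
- oil_can: Conical oil can with a bent spout, 88 x 116 x 202 mm, standing at the back; leave alone. Origin: centre of its underside.
- rivet_tin: Grey round tin with rivets, 75 mm across, 57 mm high, beside the oil can; leave alone. Origin: centre of its underside.

How it is judged (in metres and radians):
On the way:
1. the template has come free of the studs and is at least 50 mm above the deck (z of template in the frame of deck above 0.05 m), for 0.05 s.
At the end, for the whole second after the job is handed in: The template lies flat (within 4.5 deg), grip upwards and at rest on the floor of the tray, inside its walls; the catch is up (pressed in by less than 3 mm) (value of joint catch below 0.003 m and x of template in the frame of tray between -0.035 and 0.035 m and y of template in the frame of tray between -0.04 and 0.04 m and z of template in the frame of tray below 0.012 m and angle between template's own z axis and vertical below 0.08 rad and linear speed of template below 0.01 m/s); the robot touches nothing.
It fails at once if the oil can or the rivet tin is pushed more than 3 cm (distance of any of oil_can, rivet_tin from where it was at the start of the episode above 0.03 m).
It also fails if it takes over 67 s, if anything falls off the work surface, if the arm or the gripper's body presses on something with over 40 N, if the wrist force passes 120 N, or if a joint passes its speed limit or range.

ROBOT

A 7-joint arm with a two-finger parallel gripper is mounted at the origin on a cart in front of the work surface, level with it; the furniture and walls round the work are solid. World frame = base frame: x ahead of the robot, y to its left, z up, the work surface at z = 0. Lengths are in mm, angles in rad, forces in N, time in s.
With the tool pointing down it reaches from about 400 to 900 mm from the base axis. Payload 5.6 kg.
Tool frame: the origin (TCP) lies midway between the tips of the shut fingers; the grasp point (between the pads) lies 19 mm behind it; z points along the fingers, y is the line along which they close (so a half turn about z gives the same grasp; the last joint's range is limited). The gripper opens to 92 mm and grips with 3 to 60 N. Pads are 20 mm wide; open, the fingers measure 128 mm over their backs; the gripper's body (75 mm by 189 mm) begins 69 mm behind the grasp point.
Start: joints at [1.272, 0.468, -0.012, 1.603, 0.006, 1.071, -0.056], TCP at [164.419, -628.869, 179.492] pointing down, gripper open.
Joint ranges: [-2.53, 2.53], [-0.31, 2.02], [-1.57, 1.55], [0.28, 2.44], [-1.29, 4.43], [0.15, 1.84], [-2.92, 2.92]. Speed limits (rad/s): [2.57, 2.57, 3.14, 3.14, 3.14, 3.14, 3.14].

INTERFACE

Orientations are given as a rotation vector (axis times angle).
In Python, from cell import robot, grip, kin, viewer gives the robot as it stands. Calls block until the motion is done:
- robot.movep(position, orientation): joint-space move of the TCP to a pose.
- robot.servo_line(position, feed=150, rotation=None): straight line of the TCP; rotation=None keeps the orientation; feed is the mean speed in mm/s.
- robot.goto_joints(angles): joint-space move.
- grip(opening, newtons=None): opening from 0.0 (shut) to 1.0 (fully open); newtons is the grip in N (None keeps the last); returns when the fingers have stopped.
- robot.hold(seconds).
- kin.ik(position, orientation): joint angles nearest the present ones, or None.
- robot.observe(): the state.
- viewer.read_camera(name): name is "side" or "top"; returns the picture (384x512x3 uint8, red, green, blue); there is no depth.
- viewer.camera_info(name): a dict with "camera_matrix" (3x3 intrinsics, pixels), "R" (3x3) and "t" (3): a world point X has camera coordinates R X + t. Camera axes: x right, y down, z forward; pixel columns grow to the right and rows downward; lengths in mm; the calibration is good to about 2 mm. A picture is of the moment at which its call begins. camera_info takes no time and is no camera call.
A pose or a line that the arm cannot do raises robot.IKError and nothing moves.
- robot.job_done(): hands the job in; it is judged then, once.
Trained networks look in the newest picture that a camera, given by its name, has taken for a name from the list of things; names that differ only in an ending like _2 or _b are one class to them, and where a whole thing is asked for, a point or a joint stands for the part that bears it (a point fixed in the world has none). Each returns a list of dicts, best first, with "confidence" (0 to 1); they miss things now and then, are a little off and sometimes report something else, mostly with a low value. They report only what shows in the picture. A call takes as long as a camera call.
- viewer.silhouettes(name, camera): "mask" (384x512 bool, what is visible of it).
- viewer.pinpoint(name, camera): "at" ([x, y, z] in mm, in the coordinates of the camera as it stood for that picture, good to about 4 mm: a listed point, or the origin of a listed thing).
The state is a dict: "t": time; "joints": joint angles; "joint_velocities": joint speeds; "joint_torque": joint torques, N m; "tcp_pos": TCP position; "tcp_rot": TCP orientation; "contact_force": force on the tool from outside, world axes, zero at the start; "wrist_torque": the same for the moment, N m; "grip_width": opening from 0.0 (shut) to 1.0 (fully open); "grip_force": force on a finger pad.
Only numpy, scipy, OpenCV 4.12 (cv2) and the standard library are available. Lean on these libraries where they do the work, as an engineer would, in place of code of your own. Each camera call takes 0.05 s, during which the arm holds its last target. There are 200 camera calls.

## Working session

There is one attempt and no reset: what is moved stays moved. The work goes in short steps, each a Python script; the robot and the scene stay as the last script left them, time stands still between calls to the robot, and variables do not carry over. Pictures are saved under pics/ and viewed, at most 10 in all, crops included, and the job is handed in when it is done.

```bash
mkdir -p pics
cat > h.py <<'E'
import numpy as np, cv2
from scipy.spatial.transform import Rotation as Rn
from cell import robot, grip, kin, viewer
def towld(p,cam):
    i=viewer.camera_info(cam); return np.array(i["R"]).T@(np.array(p)-np.array(i["t"]).ravel())
def proj(X,cam):
    i=viewer.camera_info(cam); p=np.array(i["camera_matrix"])@(np.array(i["R"])@np.array(X)+np.array(i["t"]).ravel()); return p[:2]/p[2]
def find(n,cam):
    return [(round(d["confidence"],2),towld(d["at"],cam).round(1)) for d in viewer.pinpoint(n,cam)[:2]]
def save(cam,f):
    im=viewer.read_camera(cam); cv2.imwrite("pics/"+f,im[:,:,::-1]); return im
E
python3 - <<'E'
from h import *
ims=[save(c,c+"0.png") for c in("side","top")]
cv2.imwrite("pics/both0.png",cv2.resize(np.vstack(ims)[:,:,::-1],None,fx=.78,fy=.78))
for n in["stand","deck","ledge","template","template_grip","catch_top","tray","oil_can","rivet_tin"]:
    for c in("side","top"): print(n,c,find(n,c))
for c in("side","top"):
    i=viewer.camera_info(c);print(c,(-np.array(i["R"]).T@np.array(i["t"]).ravel()).round())
print(robot.observe())
E
```

```text
stand side [(0.71, array([473.1, 341.3,   2.2])), (0.27, array([457.6, 307.3,  99.3]))]
stand top [(0.9, array([478.6, 341.5,  -1.6]))]
deck side [(0.7, array([474.3, 344.9,  72.6]))]
deck top [(0.97, array([472.9, 343.2,  71.4])), (0.46, array([466.6, 401.3, 120.6]))]
ledge side [(0.74, array([530.4, 344.8, 102.2])), (0.63, array([471.5, 342.7,   1. ]))]
ledge top [(0.68, array([534. , 344. , 102.6])), (0.22, array([464.8, 403.3, 120.7]))]
template side [(0.56, array([469.5, 313. ,  65.9]))]
template top [(0.91, array([468. , 311. ,  62.2]))]
template_grip side [(0.64, array([458. , 310.9,  99.1]))]
template_grip top [(0.92, array([458.9, 305.9,  93.8])), (0.28, array([652.2, 392.6,  -1.1]))]
catch_top side [(0.69, array([467.5, 405.6, 125.7])), (0.68, array([472.6, 316.7,  66.7]))]
catch_top top [(0.63, array([465.7, 405.1, 121.8]))]
tray side [(0.97, array([569.5,  61.2,  -1.3]))]
tray top [(0.6, array([566.6,  60.5,  -4. ]))]
oil_can side [(0.88, array([705.3, 319.8,   1.3])), (0.7, array([ 6.548e+02,  3.937e+02, -5.000e-01]))]
oil_can top [(0.89, array([701.4, 317. ,  -1.4]))]
r
[... 190 characters left out ...]
ray([ 1.27202182,  0.46747366, -0.01157754,  1.60268953,  0.00599627,
        1.07139509, -0.05629542]), 'joint_velocities': array([ 0.00048261, -0.00101554, -0.00042577, -0.00025067, -0.00082461,
       -0.00033577,  0.00062326]), 'joint_torque': array([ 2.50317817e-04, -5.20430839e+01, -1.23396266e-02, -2.44058686e+01,
       -5.66277327e-02,  1.13224224e-02,  4.02185856e-05]), 'tcp_pos': array([ 164.39609567, -628.88766014,  179.51379921]), 'tcp_rot': array([ 3.11587922e+00,  4.00527537e-01, -5.28132809e-05]), 'contact_force': array([ 0.21266139,  0.41644261, -0.07573118]), 'wrist_torque': array([ 0.02722301,  0.02284122, -0.00410617]), 'grip_force': 0.0, 'grip_width': 0.9997303706338323}
```

View pics/both0.png

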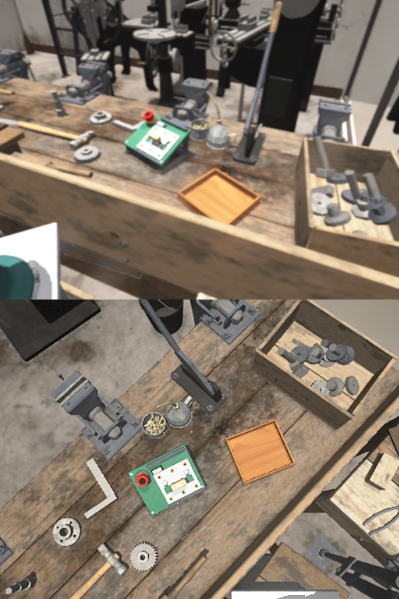

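```bash
cat >> h.py <<'E'
C,S=np.cos(np.radians(25)),np.sin(np.radians(25))
def deckframe(o,yaw):
    R=Rn.from_euler("z",yaw).as_matrix()@np.array([[C,0,-S],[0,1,0],[S,0,C]])
    return lambda *p: np.array(o)+R@(np.array([0,0,74.])+0) if False else np.array(o)+np.array([0,0,74.])+R@np.array(p,float), R
E
sed -i 's/    return lambda \*p:.*/    return (lambda *p: np.array(o)+[0,0,74.]+R@np.array(p,float)), R/' h.py
python3 - <<'E'
from h import *
from scipy.optimize import least_squares
L={"deck":(0,0,0),"ledge":(59,-26,0),"template":(-18,-25,0),"template_grip":(-18,-25,33),"catch_top":(40,60,38)}
obs=[]
for k in range(3):
  for c in("side","top"):
    viewer.read_camera(c)
    for n,p in L.items():
        r=find(n,c)
        if r and r[0][0]>.45: obs.append((n,p,r[0][1]))
def f(v): 
    D,_=deckframe([v[0],v[1],v[3]],v[2]); return np.concatenate([D(*p)-w for n,p,w in obs])
s=least_squares(f,[474,343,.46,0],loss="soft_l1",f_scale=4);v=s.x;print(v)
for n,p,w in obs[-10:]: print(n,(w-deckframe([v[0],v[1],v[3]],v[2])[0](*p)).round(1))
D,R=deckframe([v[0],v[1],0],v[2])
# tray
tr=np.mean([find("tray",c)[0][1] for c in("side","top")],0)
m=viewer.silhouettes("tray","top")[0]["mask"].astype(np.uint8)
pts=np.argwhere(m)[:,::-1]
i=viewer.camera_info("top");K=np.array(i["camera_matrix"]);Rc=np.array(i["R"]);cen=-Rc.T@np.array(i["t"]).ravel()
d=(np.c_[pts,np.ones(len(pts))]@np.linalg.inv(K).T)@Rc
W=cen+d*((28-cen[2])/d[:,2])[:,None]
rect=cv2.minAreaRect(W[:,:2].astype(np.float32));print("tray",tr,rect)
out=[]
for c,z in(("top",3),("side",4)):
    im=viewer.read_camera(c)[:,:,::-1].copy()
    o=proj(D(0,0,0),c);u=proj([*rect[0],0],c)
    A=np.array([[z,0,200-z*(o[0]+0*u[0])],[0,z,150-z*o[1]+0]])
    big=cv2.warpAffine(im,A,(400,300))
    def poly(P,col):
        q=np.array([A[:,:2]@proj(x,c)+A[:,2] for x in P]);cv2.polylines(big,[(q*8).astype(int)],True,col,1,cv2.LINE_AA,3)
    poly([D(a*76,b*92,0) for a,b in((1,1),(1,-1),(-1,-1),(-1,1))],(255,0,255))
    poly([D(-18+a*50,-25+b*55,6) for a,b in((1,1),(1,-1),(-1,-1),(-1,1))],(0,0,255))
    poly([D(40+16.5*np.cos(t),60+16.5*np.sin(t),38) for t in np.linspace(0,6.28,20)],(255,255,0))
    poly([D(-18+a*9,-25+b*23,44) for a,b in((1,1),(1,-1),(-1,-1),(-1,1))],(0,0,0))
    b=np.c_[cv2.boxPoints(rect),np.full(4,28)];poly(b,(0,255,255))
    out.append(big)
cv2.imwrite("pics/ov.png",np.hstack(out))
for X in[(164,-628,0),(600,0,0),(500,-300,0),(800,-300,100)]: print(X,proj(X,"top"),proj(X,"side"))
E
```

```text
[ 4.74002086e+02  3.43028531e+02  4.52482928e-01 -4.29623128e-01]
deck [ 3.1  0.4 -0.9]
ledge [0.2 2.3 3.1]
template [ 0.8 -1.7 -1.7]
template_grip [1.3 2.5 3.3]
catch_top [-2.2 -2.7 -4. ]
deck [-1.5  0.2 -2.3]
ledge [1.5 4.  2.7]
template [-3.3 -0.6 -5.1]
template_grip [-1.1 -0.8  1. ]
catch_top [ 2.3 -2.4 -3.5]
tray [ 5.675e+02  6.100e+01 -2.000e-01] ((564.5146484375, 62.84431076049805), (157.22134399414062, 175.16673278808594), 21.1597900390625)
(164, -628, 0) [642.84905679 366.58199358] [ 134.21445996 1878.09277728]
(600, 0, 0) [355.24847472 182.33980798] [306.25560116 272.26865844]
(500, -300, 0) [480.78695339 220.77000922] [353.18914468 448.64972917]
(800, -300, 100) [487.64672837  88.18100871] [529.42043294 328.77464475]
```

View pics/ov.png

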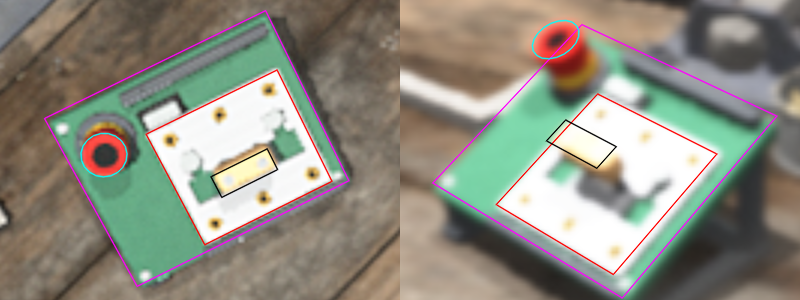

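The overlay agrees with both pictures. The catch is up: its yellow band and dog show, with the red top at crop pixel (104,155). Next I press it.

```bash
cat >> h.py <<'E'
D,Rd=deckframe([474,343,0],.4525)
TR=np.array([565.5,62,0]);TY=np.radians(21.16)
def tool(Rf,s=1):  # tool z = -frame z, tool y = s*frame x
    y=s*Rf[:,0];z=-Rf[:,2];return Rn.from_matrix(np.c_[np.cross(y,z),y,z]).as_rotvec()
n=Rd[:,2]
def fn(): return float(np.array(robot.observe()["contact_force"])@n)
def press():
    """from 50 mm above deck at the catch; returns list of (height, force)"""
    log=[];h=50.
    base=fn()
    while h>7:
        h-=1.;robot.servo_line(D(40,60,h),feed=25)
        f=fn()-base;log.append((h,round(f,1)))
        if f>18: break
    robot.hold(.1);log.append(fn()-base)
    robot.servo_line(D(40,60,h+8),feed=25);robot.servo_line(D(40,60,60),feed=80)
    return log
E
python3 - <<'E'
from h import *
for s in(1,-1):
    print(s,[None if q is None else np.round(q,2) for q in(kin.ik(D(40,60,60),tool(Rd,s)),kin.ik(D(40,60,10),tool(Rd,s)),kin.ik(D(-18,-25,14),tool(Rd,s)),kin.ik(D(9,-25,120),tool(Rd,s)),kin.ik(TR+[0,0,25],tool(Rn.from_euler("z",TY).as_matrix(),s)))])
E
```

```text
1 [array([ 0.02,  0.5 , -1.1 ,  2.06,  1.1 ,  0.73, -1.31]), array([ 0.  ,  0.65, -1.11,  2.05,  1.31,  0.78, -1.44]), array([ 0.05,  0.45, -0.9 ,  2.23,  1.27,  0.48, -1.39]), array([ 0.28,  0.19, -1.07,  2.18,  0.61,  0.52, -0.78]), array([ 0.33,  0.65, -0.65,  1.88,  0.53,  0.8 , -0.24])]
-1 [array([ 0.13,  0.66, -1.31,  2.06,  1.26,  0.9 ,  1.74]), array([ 0.11,  0.84, -1.32,  2.04,  1.45,  0.99,  1.65]), array([ 0.32,  0.76, -1.32,  2.22,  1.49,  0.84,  1.66]), array([ 0.4 ,  0.25, -1.23,  2.18,  0.73,  0.57,  2.26]), array([-0.95,  0.85,  1.11,  1.96, -0.94,  0.98, -2.13])]
```

Run:
```python
from h import *
grip(0.0)
p=robot.observe()["tcp_pos"]
robot.servo_line(p+[0,0,140],feed=250)
robot.movep(D(40,60,160),tool(Rd))
robot.servo_line(D(40,60,50),feed=120)
print(robot.observe()["t"])
print(press(),robot.observe()["t"])
robot.servo_line(D(40,60,130),feed=150)
for c in("top","side"):
    save(c,c+"1.png"); print(find("catch_top",c))
print(D(40,60,38),D(40,60,24),robot.observe()["t"])
```

```text
9.7667
[(49.0, 0.2), (48.0, 0.2), (47.0, -0.3), (46.0, 1.1), (45.0, 0.1), (44.0, 0.8), (43.0, 0.0), (42.0, 0.1), (41.0, 0.0), (40.0, -0.8), (39.0, 0.5), (38.0, 0.3), (37.0, -0.2), (36.0, -0.2), (35.0, -0.7), (34.0, 1.0), (33.0, 0.0), (32.0, 0.2), (31.0, 1.0), (30.0, 0.5), (29.0, 0.0), (28.0, 0.3), (27.0, 0.7), (26.0, 0.4), (25.0, 0.7), (24.0, 0.5), (23.0, 0.4), (22.0, -1.1), (21.0, 0.1), (20.0, -0.1), (19.0, 0.6), (18.0, 0.6), (17.0, 0.5), (16.0, 0.4), (15.0, 1.0), (14.0, 0.4), (13.0, 0.1), (12.0, 0.2), (11.0, 0.6), (10.0, 1.2), (9.0, 0.6), (8.0, 0.3), (7.0, 0.9), 0.20848077367852183] 21.7917
[(0.68, array([474.2, 343. ,  70. ])), (0.58, array([469.3, 401.6, 120.8]))]
[(0.68, array([468.2, 404.1, 125.5]))]
[465.92763188 405.79002113 125.34442638] [471.24881683 408.37687345 112.65611736] 22.6083
```

Run:
```python
from h import *
o=robot.observe();print(o["tcp_pos"],D(40,60,130),o["tcp_rot"],tool(Rd),o["grip_width"],o["contact_force"])
ims=[cv2.imread(f"pics/{c}1.png") for c in("top","side")]
cr=[]
for c,im in zip(("top","side"),ims):
    a,b=proj(D(20,30,60),c);a,b=int(a),int(b);cr.append(cv2.resize(im[max(b-90,0):b+90,max(a-60,0):a+60],(400,600)))
cv2.imwrite("pics/c1.png",np.hstack(cr))
```

```text
[430.7760211  388.49383879 207.61272476] [430.95984504 388.79070586 208.72474278] [1.51873712 2.42680282 0.53580259] [1.517853   2.42560167 0.53774294] 0.0021344550523554984 [ 0.65126966 -0.20906515 -0.82330729]
```

View pics/c1.png

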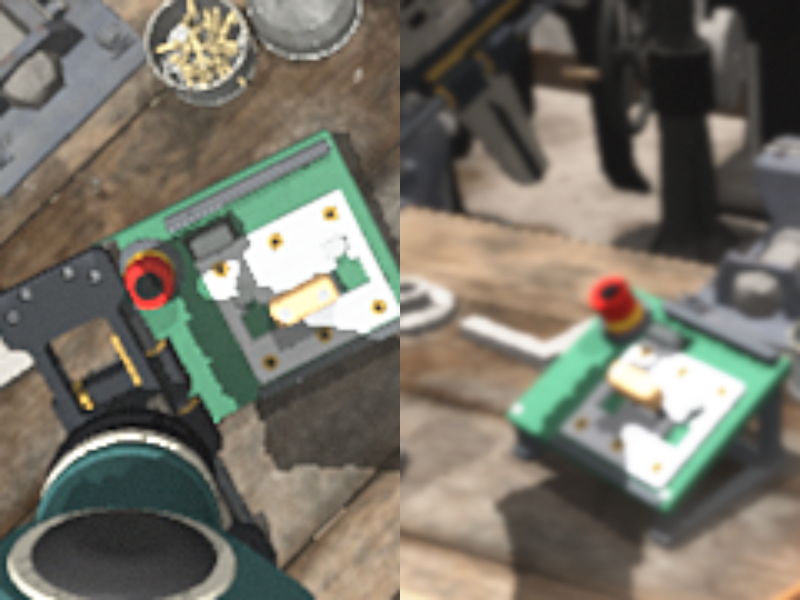

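Run:
```python
from h import *
o=robot.observe()
z=Rn.from_rotvec(o["tcp_rot"]).as_matrix()[:,2]
cr=[]
for c in("top","side"):
    im=cv2.imread(f"pics/{c}1.png")
    pts=[proj(o["tcp_pos"]-z*k,c) for k in(0,88,200)]+[proj(D(40,60,38),c)]
    print(c,np.round(pts))
    for p,col in zip(pts,[(0,255,255),(255,255,0),(255,0,255),(0,255,0)]): cv2.circle(im,tuple(int(v) for v in p),3,col,1)
    cr.append(cv2.resize(im,(400,300)))
cv2.imwrite("pics/c2.png",np.hstack(cr))
```

```text
top [[181. 246.]
 [179. 262.]
 [176. 288.]
 [182. 232.]]
side [[173. 121.]
 [155.  93.]
 [128.  49.]
 [189. 146.]]
```

View pics/c2.png

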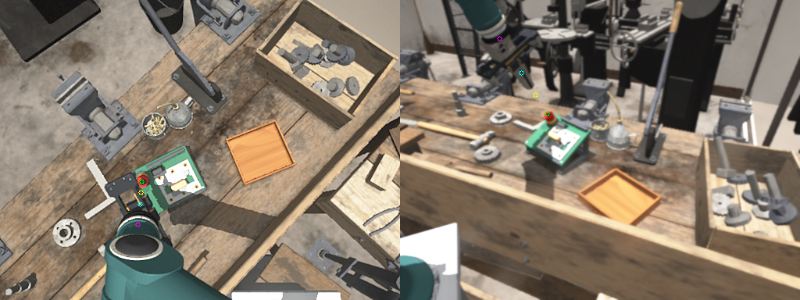

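Run:
```python
from h import *
o=robot.observe()
M=Rn.from_rotvec(o["tcp_rot"]).as_matrix()
cr=[]
for c in("top","side"):
    im=cv2.imread(f"pics/{c}1.png");q=o["tcp_pos"]
    a,b=proj(q,c).astype(int);x0,y0=max(a-60,0),max(b-90,0)
    im=cv2.resize(im[y0:y0+150,x0:x0+100],(400,600),interpolation=cv2.INTER_CUBIC)
    for k,P in enumerate([q,q-88*M[:,2],q-88*M[:,2]+95*M[:,1],q-88*M[:,2]-95*M[:,1],q-88*M[:,2]+37*M[:,0]]):
        p=((proj(P,c)-[x0,y0])*4).astype(int); cv2.putText(im,str(k),tuple(int(v) for v in p),0,.6,(0,255,255),2)
    cr.append(im)
cv2.imwrite("pics/c3.png",np.hstack(cr))
```

```text
(no output)
```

View pics/c3.png

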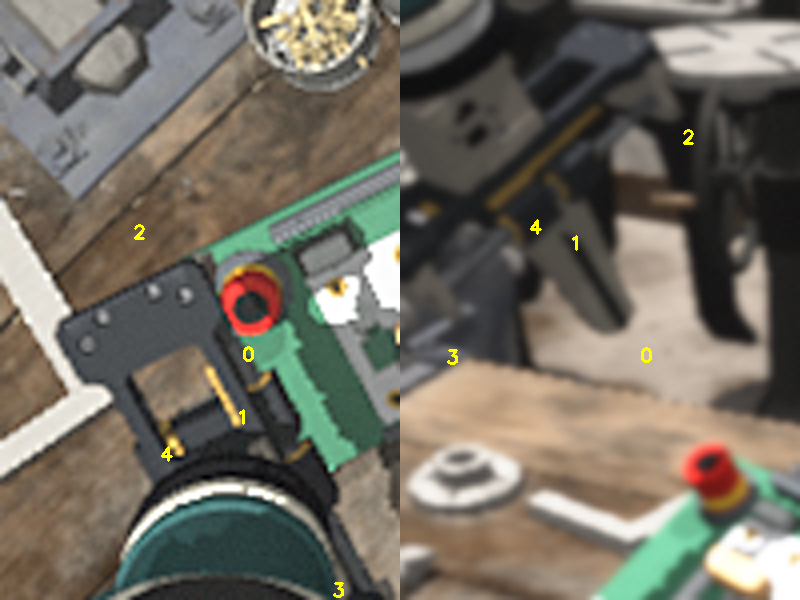

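The fingertips end at about side crop (600,320), but the reported TCP projects to (645,355). The real tips sit roughly 35–40 mm behind the reported TCP along the tool axis, so I'm checking that from close up and with the tool vertical.

Run:
```python
from h import *
cr=[]
def shot(tag,cams,dz):
    o=robot.observe();q=o["tcp_pos"];M=Rn.from_rotvec(o["tcp_rot"]).as_matrix()
    for c in cams:
        im=save(c,f"{c}_{tag}.png")[:,:,::-1].copy()
        a,b=proj(q,c).astype(int);x0,y0=max(a-33,0),max(b-60,0)
        im=cv2.resize(im[y0:y0+100,x0:x0+66],(396,600),interpolation=cv2.INTER_CUBIC)
        for k,P in enumerate([q,q-20*M[:,2],q-40*M[:,2],q-60*M[:,2]]):
            p=((proj(P,c)-[x0,y0])*6).astype(int); cv2.circle(im,tuple(int(v) for v in p),3,(0,255,255),-1)
        cr.append(im)
    print(tag,q.round(1),o["t"],o["contact_force"].round(1))
V=Rn.from_euler("z",.4525).as_matrix()
robot.movep([430,330,220],tool(V));shot("v",["side"],0)
robot.movep(D(40,60,70),tool(Rd));robot.servo_line(D(40,60,10),feed=120);shot("n",["side"],0)
cv2.imwrite("pics/c4.png",np.hstack(cr))
```

```text
v [429.5 330.3 218.8] 23.1333 [-0.7 -0.1 -0.3]
n [477.1 411.2 100.5] 24.4417 [-1.   0.3 -0.6]
```

View pics/c4.png

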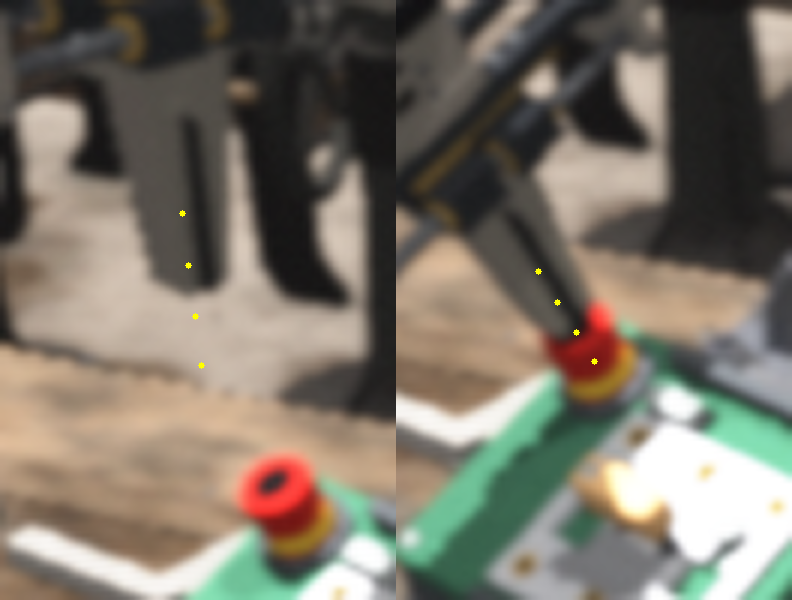

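```bash
cat >> h.py <<'E'
def press2(hs,lim=14):
    base=fn();log=[]
    for h in hs:
        robot.servo_line(D(40,60,h),feed=28);f=fn()-base;log.append((h,round(f,1)))
        if f>lim: break
    robot.hold(.1);log.append((robot.observe()["tcp_pos"].round(1),round(fn()-base,1)))
    robot.servo_line(D(40,60,h+10),feed=29);log.append(round(fn()-base,1))
    return log
E
python3 - <<'E'
from h import *
print(press2([7,5,3,0,-4,-8,-12,-14,-15,-16,-17,-18,-19,-20,-21,-22,-23,-24,-25,-26],16))
robot.servo_line(D(40,60,30),feed=120);save("side","side2.png");save("top","top2.png")
print([find("catch_top",c) for c in("side","top")],D(40,60,38),D(40,60,24),robot.observe()["t"])
E
```

```text
[(7, 0.0), (5, 0.1), (3, -0.3), (0, 5.4), (-4, 5.7), (-8, 6.4), (-12, 6.5), (-14, 6.4), (-15, 7.2), (-16, 7.7), (-17, 7.4), (-18, 8.0), (-19, 8.4), (-20, 7.6), (-21, 7.0), (-22, 6.9), (-23, 7.9), (-24, 8.2), (-25, 20.4), (array([489.3, 417.5,  69.5]), 19.2), 6.5]
[[(0.46, array([472.8, 407.1, 110.3]))], [(0.49, array([472.8, 406. , 111.3])), (0.41, array([651.6, 392.5,   1.1]))]] [465.92763188 405.79002113 125.34442638] [471.24881683 408.37687345 112.65611736] 30.7
```

Solid stop met at reported h −24.5, so the real tips are about 36 mm behind the reported TCP along the tool axis. The detector puts the catch at its latched height. Next I go above the grip and check there.

Run:
```python
from h import *
grip(.6,25)
robot.servo_line(D(-18,-25,20),feed=150)
o=robot.observe();M=Rn.from_rotvec(o["tcp_rot"]).as_matrix();cr=[]
for c in("side","top"):
    im=save(c,f"{c}_3.png")[:,:,::-1].copy()
    a,b=proj(D(0,0,40),c).astype(int);x0,y0=max(a-40,0),max(b-60,0)
    im=cv2.resize(im[y0:y0+100,x0:x0+66],(396,600),interpolation=cv2.INTER_CUBIC)
    for P,col in [(o["tcp_pos"]-M[:,2]*36+M[:,1]*w,(0,255,255)) for w in(-27.6,0,27.6)]+[(D(-18,-25,44),(255,0,255)),(D(40,60,24),(255,255,0))]:
        p=((proj(P,c)-[x0,y0])*6).astype(int); cv2.circle(im,tuple(int(v) for v in p),3,col,-1)
    cr.append(im)
cv2.imwrite("pics/c5.png",np.hstack(cr));print(o["t"],o["grip_width"],o["tcp_pos"],D(-18,-25,20))
```

```text
32.4583 0.5988641623568087 [462.97046278 310.92592524  85.13894475] [462.65699495 309.68804559  84.51902703]
```

View pics/c5.png

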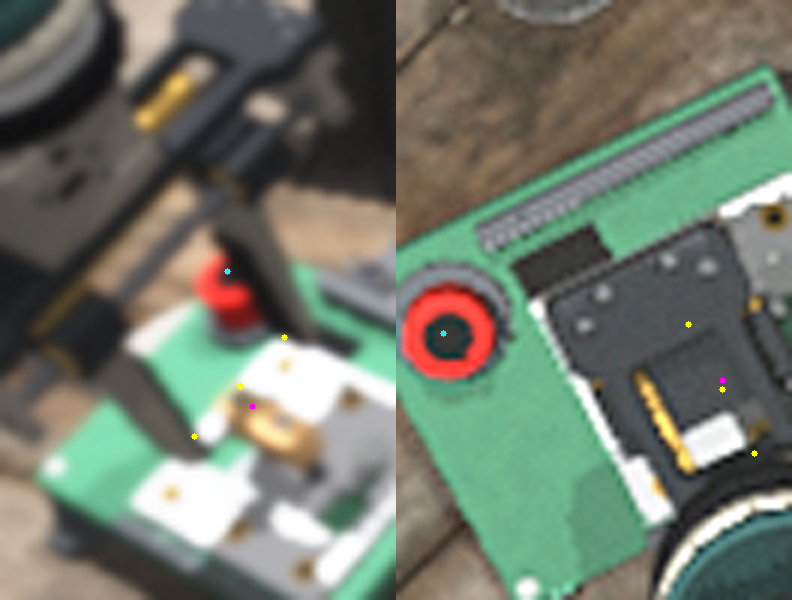

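The catch is down: no yellow band, and the dog slot at (560,260) is dark. The fingers straddle the grip, with tips at (200,455) and (310,338) in the side view. The body in the top view suggests the tool is about 8 mm toward deck −y, so I shift by that and grasp.

Run:
```python
from h import *
def F():
    return Rd.T@np.array(robot.observe()["contact_force"])
x0,y0=-17,-18
robot.servo_line(D(x0,y0,20),feed=60)
b=F()
robot.servo_line(D(x0,y0,-10),feed=100);print("f",(F()-b).round(1))
robot.servo_line(D(x0,y0,-20),feed=50);print("f",(F()-b).round(1))
grip(0.0,35);o=robot.observe();print("grip",o["grip_width"]*92,o["grip_force"],(F()-b).round(1))
if o["grip_width"]*92>12:
    robot.servo_line(D(x0,y0,-17),feed=30);print("up",(F()-b).round(1))
    robot.servo_line(D(x0+24,y0,-17),feed=50);print("24",(F()-b).round(1))
    for d in(25.5,27,28.5,30):
        robot.servo_line(D(x0+d,y0,-17),feed=30);f=(F()-b).round(1);print(d,f)
        if f[0]<-6: break
print(robot.observe()["t"]);save("side","s4.png");save("top","t4.png")
```

```text
f [ 1.  -0.1 -1. ]
f [ 0.  -1.2 -0.4]
grip 17.686910385101577 34.980154037475586 [ 3.9 -0.2  0.2]
up [ 3.3  0.1 -0.3]
24 [-1.1 -0.2 -2.6]
25.5 [-0.7 -0.7 -2.6]
27 [-0.5  0.6 -2.5]
28.5 [-1.7 -1.1 -3.3]
30 [-4.3 -0.2 -1. ]
36.1583
```

Run:
```python
from h import *
def F(): return (Rd.T@np.array(robot.observe()["contact_force"])).round(1)
ok=True
x,y=12.3,-18
for h in(-11,-4,4):
    robot.servo_line(D(x,y,h),feed=50);f=F();print(h,f)
    if f[2]<-14: ok=False;break
if ok:
    robot.servo_line(D(x,y,80),feed=150);print(F())
    o=robot.observe();print(o["grip_width"]*92,o["t"]);save("side","s5.png");save("top","t5.png")
    im=np.hstack([cv2.resize(cv2.imread("pics/%s5.png"%c)[60:285,80:380],(400,300)) for c in"st"]);cv2.imwrite("pics/c6.png",im)
```

```text
-11 [-5.2  0.3 -0.4]
-4 [-1.4 -0.5 -1.8]
4 [-0.8 -0.9 -1.3]
[-0.2  1.  -2.1]
17.84975845346143 37.7833
```

View pics/c6.png

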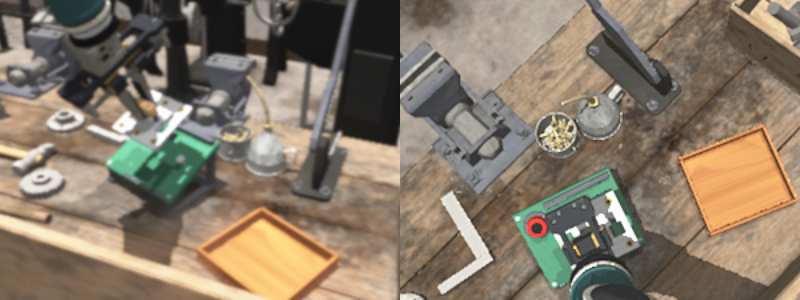

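Template is clear of the studs: in the side view it hangs in the gripper at (170,120) above the bare studs. Now to the tray.

Run:
```python
from h import *
V=Rn.from_euler("z",TY).as_matrix()
robot.movep(TR+[3,8,130],tool(V))
robot.servo_line(TR+[3,8,40],feed=150)
o=robot.observe();print(o["tcp_pos"],o["t"],o["grip_width"]*92)
ims=[]
for c in("side","top"):
    ims.append(save(c,c+"6.png"));print(c,find("template",c),find("template_grip",c))
cr=[]
for c,im in zip(("side","top"),ims):
    a,b=proj(TR,c).astype(int);a=max(a,75);b=max(b,75);cr.append(cv2.resize(im[b-75:b+75,a-75:a+75,::-1],(400,400)))
cv2.imwrite("pics/c7.png",np.hstack(cr))
```

```text
[569.0838184   70.83833108  40.8153814 ] 39.6833 17.683814033208204
side [(0.92, array([569. ,  64.7,  57.5]))] [(0.84, array([569. ,  62.1,  95.4]))]
top [(0.81, array([566.7,  61.5,  54.7]))] [(0.62, array([568.3,  61.5,  93.9]))]
```

View pics/c7.png

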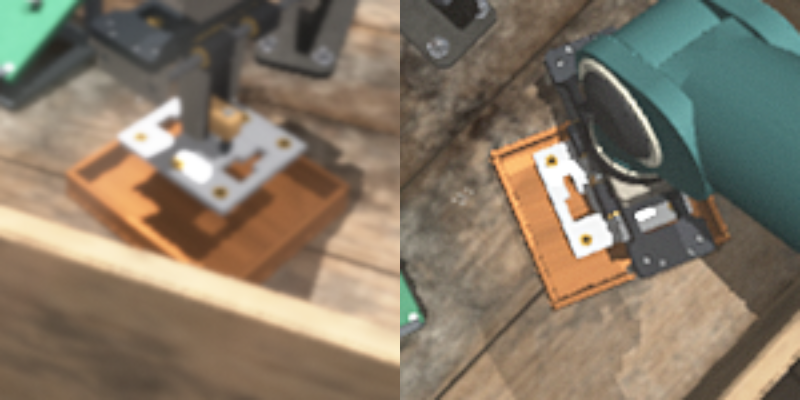

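Run:
```python
from h import *
P=TR+[3-1,8-.5,0]
b=robot.observe()["contact_force"][2]
robot.servo_line(P+[0,0,-2],feed=90)
for z in range(-4,-18,-2):
    robot.servo_line(P+[0,0,z],feed=30);f=robot.observe()["contact_force"][2]-b
    if f>3: break
print("down",z,f)
grip(.5);robot.servo_line(P+[0,0,130],feed=220)
viewer.read_camera("top");viewer.read_camera("side")
print([find("template",c) for c in("side","top")],robot.observe()["t"])
grip(0.0);robot.movep(D(40,66,80),tool(Rd));robot.servo_line(D(40,66,0),feed=120)
base=fn()
for h in(-10,-14,-18,-21,-22,-23,-24,-25,-26,-27,-28):
    robot.servo_line(D(40,66,h),feed=28);f=fn()-base;print(h,round(f,1),end="; ")
    if f>16: break
robot.hold(.1);robot.servo_line(D(40,66,h+30),feed=40);robot.servo_line(D(40,66,120),feed=220)
for c in("side","top"): save(c,c+"7.png");print(c,find("catch_top",c),find("template",c),find("tray",c))
print(robot.observe()["t"])
cr=[]
for X in(D(0,0,0),TR):
    c="side";a,b=proj(X,c).astype(int);im=cv2.imread("pics/side7.png");cr.append(cv2.resize(im[b-60:b+60,a-60:a+60],(400,400)))
cv2.imwrite("pics/c8.png",np.hstack(cr))
```

```text
down -14 10.32032632691108
[[(0.95, array([569.4,  62.1,   2.9]))], [(0.97, array([566.7,  60.1,   2.5]))]] 43.6917
-10 0.4; -14 7.3; -18 8.8; -21 8.2; -22 8.3; -23 8.8; -24 8.6; -25 19.0; side [(0.78, array([463.2, 404. , 124. ]))] [(0.76, array([569.7,  64.3,   6.3]))] [(0.74, array([570.8,  62.5,   1.4]))]
top [(0.72, array([468.2, 405.8, 121.1]))] [(0.63, array([566.4,  58.8,   2. ]))] [(0.95, array([569.3,  60.4,  -5.3])), (0.54, array([475.7, 340.4,  -3.8]))]
51.0417
```

View pics/c8.png

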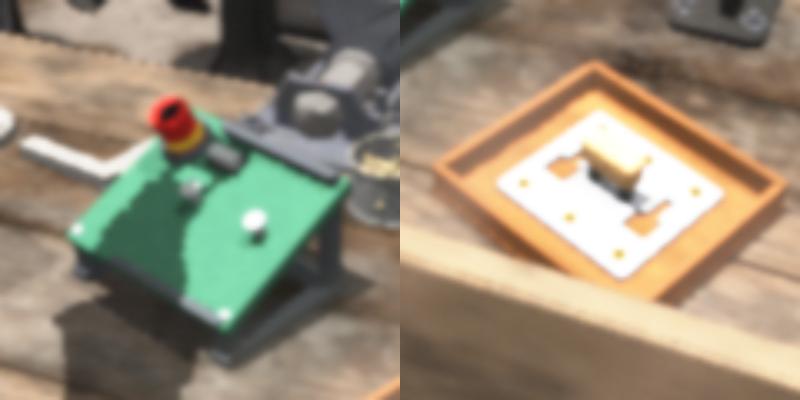

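The catch is up, with the yellow band at (187,140) and the dog showing. The template lies flat, grip up, in the middle of the tray at (610,195). Handing in.

```bash
python3 -c "
from h import *
print(robot.job_done())"
```

```text
the job is handed in; nothing more can be done
None
```

I handed the job in at about 51 s; the last pictures show the template lying flat, grip up, in the middle of the tray, the catch popped up on the empty stand, and nothing went near the oil can or rivet tin, but the hand-in call returned no verdict.

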